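# Hang the tongs on the drawer handle and shut the drawer

### The arm

A 6-joint arm with a two-finger parallel gripper is mounted at the origin on the work surface. World frame = base frame: x ahead of the robot, y to its left, z up, the work surface at z = 0. Lengths are in m, angles in degrees, forces in N, time in s.
With the tool pointing down it reaches from about 0.35 to 0.875 m from the base axis. Payload 4.2 kg.
Tool frame: the origin (TCP) lies between the finger pads; the fingertips stand 14 mm ahead of it and the grasp point (between the pads) lies 5 mm behind it (r.tcp_to_tips is the distance from the TCP to the fingertips, in m); y points along the fingers, x is the direction in which the jaws open and shut, and the axes are right-handed (so a half turn about y gives the same grasp; the last joint's range is limited). The gripper opens to 87 mm and grips with 3 to 60 N. Pads are 19 mm wide; open, the fingers measure 117 mm over their backs; the gripper's body (75 mm by 190 mm) begins 51 mm behind the grasp point.
Start: joints at [91.135, 22.042, 0.453, 0, -68.411, -14.817], TCP at [0.148, 0.607, 0.237] pointing down, gripper open.
Joint ranges: [-179.83, 179.83], [-69.29, 118.12], [-61.27, 80.66], [-181.25, 117.63], [-171.15, -9.14], [-177.46, 177.46]. Speed limits (degrees/s): [159.86, 159.86, 180, 180, 180, 180].

### API

Orientations are given as a 3x3 rotation matrix whose columns are the frame's x, y, z axes.
In Python, from station import sense, optics, ticket, r gives the robot as it stands.
- The arm moves only by the tool carry_out, never from a script. Its argument "steps" is a list that holds one entry, the list of rows, each a list of 6 numbers: the shift along the world's x, y, z in cm, then the turn, a rotation vector about the world's x, y, z in rad. A call has 1 to 20 rows; each row is the pose to reach, as a shift and turn from the pose commanded when the call began; what a row does not reach only later rows make up. A row lasts 1/8 s, in which the tool goes at most 62.5 mm and 10.7 degrees, less where a joint would pass 70% of its speed; a pose out of reach is approached as far as the arm can. A call with a gripper value outside its range is refused whole. "fingers" is the closure in counts, from 0 (fully open) to 255 (shut), set as the call begins (left out, the last holds). The fingers move at their own pace and stop on an object; the grip force is fixed at half the most. Time passes only in rows, so rows that repeat a pose let the fingers close. It gives the time, the measured TCP pose, the force and the opening at its end, in the units of the state.
- sense(): the state, without advancing time (a new reading comes with each control period).
- optics.capture(name): name is "scene" or "top"; returns a dict with "image" (400x640x3 uint8, red, green, blue), "fov_y" (degrees; the focal length in pixels is half the picture's height over the tangent of half this angle, whatever the lens; pixels are square), "cx", "cy" (the principal point, pixels), "k1" (the pictures are not rectified: a ray, as slopes to the right and down, at radius r is drawn at 1 + k1 r^2 times it, then the intrinsics apply), "rvec" (rotation vector, rad) and "tvec" (3), from world to camera coordinates, as OpenCV has them. Camera axes: x right, y down, z forward; pixel columns grow to the right and rows downward; lengths in m; the calibration is good to about 2 mm. A picture is of the moment at which its call begins. There is no depth.
- ticket.finish_job(): hands the job in, once; it reports no verdict.
The state is a dict: "time_s": time; "joints": joint angles; "joint_velocities": joint speeds; "effort": joint torques, N m; "tcp_pos": TCP position; "ee_rot": TCP orientation; "wrist_force": force on the tool from outside, world axes, zero at the start; "moment": the same for the moment, N m; "gripper_width": opening from 0.0 (shut) to 1.0 (fully open).
Only numpy, scipy, OpenCV 4.12 (cv2) and the standard library are available. Lean on these libraries where they do the work, as an engineer would, in place of code of your own. Each camera call takes 0.05 s, during which the arm holds its last target.

### The job

The drawer under the breakfast bar will not shut because the serving tongs stand upright in the steel dabba inside it. Take the tongs out and hang them over the drawer's chrome bar handle, one leg on each side of the bar, and push the drawer fully shut. Leave everything else in the drawer, the dabba still upright, and the tongs hanging on the handle.

Things in the scene. Friction and masses are not known exactly. Their poses are not given: they have to be found in the camera images.
- tongs_loop (a point): Centre of the dark hanging loop on top of the rigid steel serving tongs (90 g, an upside-down U of strip, 158 mm high), the place to grip them. The loop is flat and upright: 24 mm wide along own y, 9 mm thick along x, 38 mm high (19 mm above and below this point). Own x points from leg to leg, y along the bend's axis (so along the bar once hung, either way round), z up
- tongs_bend (a point): Underside of the tongs' bend, the point that rests on the bar: 22 mm below the loop's centre, same axes. The strip is 18 mm wide (28 mm at the leg ends) and 3 mm thick; the space between the legs is 24 mm at the bend, about 43 mm at the ends (50 mm over the outside)
- tongs_tip_a (a point): End of one leg of the tongs: 118 mm below the bend (140 mm below the loop's centre) and 23.5 mm to own +x. At the start the tongs stand upright on their leg ends in the dabba
- tongs_tip_b (a point): End of the other leg of the tongs: 118 mm below the bend and 23.5 mm to own -x
- drawer_handle (a point): Middle of the chrome bar handle, on the bar's axis, moving with the drawer; x points into the drawer (the way it shuts), y along the bar, z up. The bar is 12 mm thick, 240 mm long, 130 mm above the counter; its posts are 105 mm to each side. The drawer front's face is 45 mm behind the bar's axis, 468 mm wide, from 58 mm below to 22 mm above the axis
- drawer_floor (a point): Middle of the drawer's inner floor, moving with the drawer, same axes as drawer_handle; it lies 202 mm behind and 42 mm below the bar's axis. The inside is 416 mm wide (y) and 278 mm long (x); the sides are 50 mm high, the front 64 mm above the floor
- bar_edge (a point): Top front edge of the breakfast bar over the middle of the drawer, 195 mm above the counter, fixed; x points straight away from the open drawer. The bar's top is a 37 mm slab; with the drawer shut this edge is 63 mm behind and 65 mm above the handle bar's axis. Two shut drawers with the same handle flank this one, 478 mm to each side
- drawer (a joint): How far the drawer is pushed in, in m: 0.17 fully shut, 0 when it stands 170 mm open (it starts 130 to 170 mm open). It runs on slides with about 3 N of friction, stays where it is left and stops dead when shut; pushing the handle bar anywhere along it shuts it
- dabba: Round open steel tin, 88 mm across, 50 mm high, in the drawer, loose, with the tongs standing in it; origin at the centre of its underside, z up. Walls 2 mm, bottom 3 mm.
- muffin_cup: Coral-coloured silicone muffin cup, 68 mm across, 38 mm high, loose in the drawer; origin at the centre of its underside
- spoons: Stack of three steel spoons (one piece), 150 mm long, lying in the drawer; origin at mid-length, underside; the handles point along its own +x
- fork: Green plastic fork, 167 mm long, lying in the drawer; origin at mid-length, underside; the handle points along its own +x
Not all that is in view belongs to the job. Of the things that look like the fork, the smaller one is meant.

How it is judged:
By the outcome, as a careful person would: the job done as asked, in the order asked, and still so for the second after the job is handed in, with the robot touching nothing.
It also fails if it takes over 58 s, if anything falls off the work surface, if the arm or the gripper's body presses on something with over 40 N, if the wrist force passes 120 N, or if a joint passes its speed limit or range.

## Working session

There is one attempt and no reset: what is moved stays moved. The work goes in short steps, Python scripts to look and compute and a tool call to move; the robot and the scene stay as the last step left them, time stands still between calls to the robot, and variables do not carry over. Pictures are saved under pics/ and viewed, and the job is handed in when it is done.

Besides the shell and the picture viewer there is one more tool, called after "Call:" in YAML: its name, and indented under it one key for each argument. carry_out: Moves the arm, as the interface text tells. Its arguments: {"type":"object","properties":{"steps":{"type":"array","items":{"type":"array","items":{"type":"array","items":{"type":"number"}}}},"fingers":{"type":"number"}},"required":["steps"]}

```bash
mkdir -p pics; ls
cat > h.py <<'E'
import numpy as np, cv2
from station import sense, optics, ticket, r
def cap(n,f=None):
    c=optics.capture(n)
    if f: cv2.imwrite('pics/'+f,c['image'][:,:,::-1])
    return c
def K(c):
    f=200/np.tan(np.radians(c['fov_y'])/2); return f
def proj(c,P):
    R=cv2.Rodrigues(np.array(c['rvec'],float))[0]; p=np.atleast_2d(P)@R.T+np.array(c['tvec']).ravel()
    s=p[:,:2]/p[:,2:]; q=s*(1+c['k1']*(s**2).sum(1,keepdims=True)); return q*K(c)+[c['cx'],c['cy']]
def ray(c,uv):
    f=K(c); km=np.array([[f,0,c['cx']],[0,f,c['cy']],[0,0,1.]])
    s=cv2.undistortPoints(np.array(uv,float).reshape(-1,1,2),km,np.array([c['k1'],0,0,0.])).reshape(-1,2)
    R=cv2.Rodrigues(np.array(c['rvec'],float))[0]; o=-R.T@np.array(c['tvec']).ravel()
    d=np.c_[s,np.ones(len(s))]@R; return o,d/np.linalg.norm(d,axis=1,keepdims=True)
def onz(c,uv,z):
    o,d=ray(c,uv); return o+d*((z-o[2])/d[:,2])[:,None]
def tri(c1,u1,c2,u2):
    o1,d1=ray(c1,u1);o2,d2=ray(c2,u2);d1=d1[0];d2=d2[0]
    t=np.linalg.lstsq(np.c_[d1,-d2],o2-o1,rcond=None)[0]; a=o1+t[0]*d1;b=o2+t[1]*d2
    return (a+b)/2,np.linalg.norm(a-b)
E
python3 - <<'E'
from h import *
np.set_printoptions(precision=4,suppress=True)
for n in('scene','top'):
    c=cap(n,n+'0.png'); o,d=ray(c,[[320,200]]); print(n,c['fov_y'],c['cx'],c['cy'],c['k1'],o,d)
s=sense(); print(s)
E
```

```text
pics
scene 45.510557323796824 319.52617736171817 199.7934218544568 -0.08857217844054013 [1.2518 0.4147 0.6462] [[-0.6961 -0.4905 -0.5244]]
top 57.95669986963531 321.1182730782056 197.6583071077012 -0.029089763315339363 [ 0.4494 -0.0088  0.836 ] [[ 0.2149  0.0055 -0.9766]]
{'time_s': 0.1, 'joints': array([ 91.1355,  22.0848,   0.3864,  -0.0241, -68.4109, -14.8178]), 'joint_velocities': array([-0.1291, -0.1377,  0.1783,  0.1694,  0.1352, -0.0452]), 'effort': array([  0.0004, -39.1688,  18.7936,   4.2319,   0.0135,  -0.0001]), 'tcp_pos': array([0.1477, 0.6068, 0.2356]), 'ee_rot': array([[-0.2367, -0.0004,  0.9716],
       [-0.9716, -0.0019, -0.2367],
       [ 0.0019, -1.    ,  0.0001]]), 'wrist_force': array([-0.213 , -0.1888, -0.3614]), 'moment': array([-0.049 ,  0.0194, -0.0213]), 'gripper_width': 0.9997147610194037}
```

View pics/scene0.png

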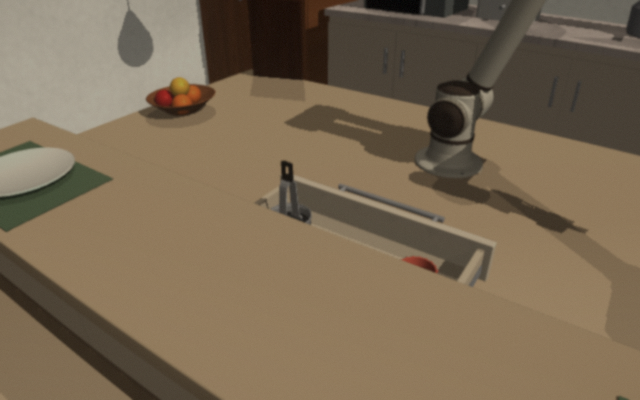

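View pics/top0.png

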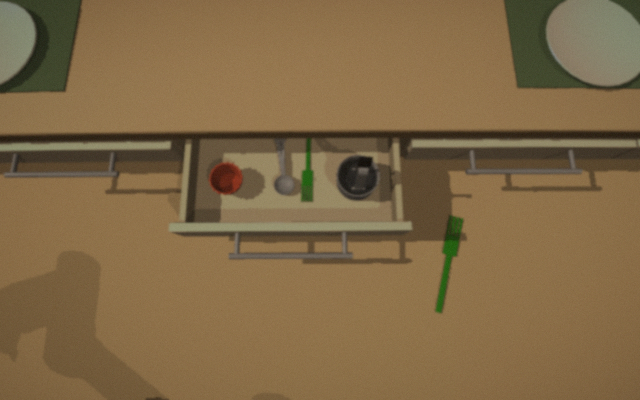

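Run:
```python
import cv2
a=cv2.imread('pics/top0.png')[120:270,160:420]; b=cv2.imread('pics/scene0.png')[150:290,240:500]
cv2.imwrite('pics/z1.png',cv2.resize(a,None,fx=3,fy=3,interpolation=2)); cv2.imwrite('pics/z2.png',cv2.resize(cv2.convertScaleAbs(b,alpha=1.5),None,fx=3,fy=3,interpolation=2))
a=cv2.imread('pics/top0.png')[140:215,320:410];cv2.imwrite('pics/z3.png',cv2.resize(cv2.convertScaleAbs(a,alpha=2),None,fx=8,fy=8,interpolation=2))
```

```text
(no output)
```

View pics/z1.png

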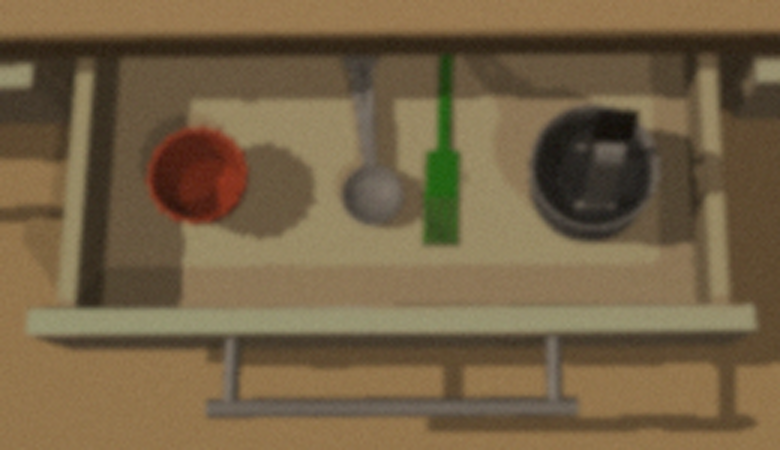

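View pics/z2.png

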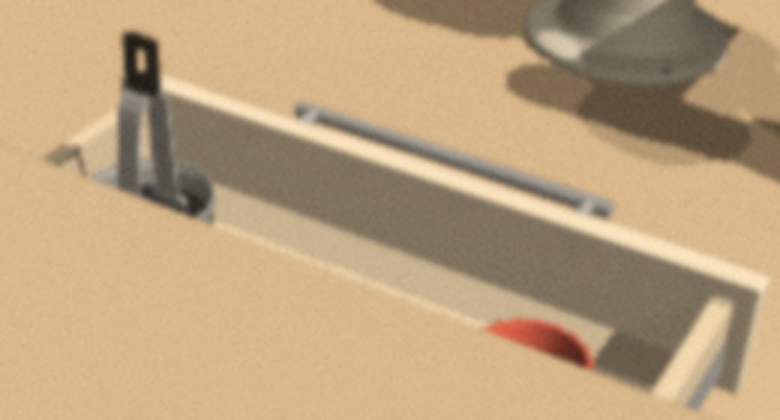

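View pics/z3.png

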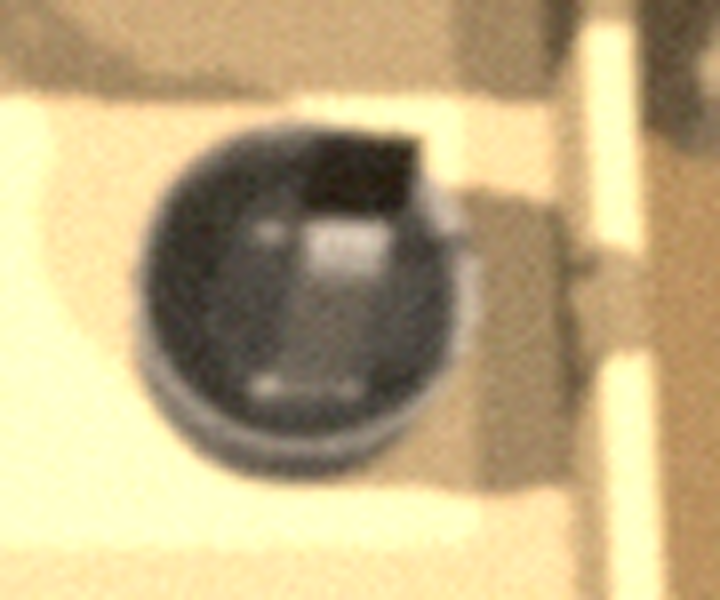

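Run:
```python
from h import *
np.set_printoptions(precision=4,suppress=True)
t=cap('top');s=cap('scene')
Z=lambda x,y:[320+x/8,140+y/8]
Y=lambda x,y:[240+x/3,150+y/3]
X=lambda x,y:[160+x/3,120+y/3]
for n,z in (('top',.25),): print('loop top corners far',onz(t,[Z(312,138),Z(418,138)],z))
print('loop bottom near edge',onz(t,[Z(302,210),Z(392,210)],.212))
print('foot near',onz(t,[Z(255,388),Z(362,388)],.092))
print('tri loop centre',tri(t,[Z(357,175)],s,[Y(141,64)]))
print('scene loop corners top z.25',onz(s,[Y(124,35),Y(158,43)],.25))
print('scene loop bottom z.212',onz(s,[Y(124,88),Y(158,95)],.212))
print('bar ends',onz(t,[X(207,407),X(577,407)],.134))
print('bar ends scene',onz(s,[Y(297,107),Y(612,208)],.134))
print('front top edge',onz(t,[X(27,322),X(755,317)],.152))
print('bar edge',onz(t,[[5,134],[320,134],[635,134]],.195))
print('side bars',onz(t,[[5,175],[117,175],[468,171],[580,171]],.134))
g=cv2.cvtColor(t['image'],cv2.COLOR_RGB2GRAY)
for x in(250,290,330):print(x,g[240:270,x])
for x in(100,320,500):print(x,g[122:155,x])
```

```text
loop top corners far [[ 0.6535 -0.0716  0.25  ]
 [ 0.6537 -0.0942  0.25  ]]
loop bottom near edge [[ 0.6496 -0.0731  0.212 ]
 [ 0.6497 -0.0935  0.212 ]]
foot near [[ 0.6385 -0.0722  0.092 ]
 [ 0.6387 -0.1006  0.092 ]]
tri loop centre (array([ 0.6515, -0.083 ,  0.2305]), np.float64(0.001097900771883693))
scene loop corners top z.25 [[ 0.656  -0.0908  0.25  ]
 [ 0.6528 -0.0671  0.25  ]]
scene loop bottom z.212 [[ 0.6556 -0.0936  0.212 ]
 [ 0.6507 -0.0705  0.212 ]]
bar ends [[ 0.4928  0.1699  0.134 ]
 [ 0.4945 -0.0679  0.134 ]]
bar ends scene [[ 0.5006 -0.0643  0.134 ]
 [ 0.4958  0.1738  0.134 ]]
front top edge [[ 0.5443  0.2842  0.152 ]
 [ 0.5507 -0.1806  0.152 ]]
bar edge [[ 0.718   0.6092  0.195 ]
 [ 0.7186 -0.0043  0.195 ]
 [ 0.7255 -0.6161  0.195 ]]
side bars [[ 0.6526  0.6487  0.134 ]
 [ 0.6534  0.4103  0.134 ]
 [ 0.6662 -0.3058  0.134 ]
 [ 0.6683 -0.5395  0.134 ]]
250 [ 78  91 107 117 120 120 121 122 123 121 122 113  99  90  91  99  99  94
  93 111 119 120 117 122 121 121 121 121 121 120]
290 [ 81  88 109 119 120 120 123 123 122 120 121 112  94  82  93 101 100  99
  96 108 118 120 121 122 123 119 123 123 122 119]
330 [ 79  91 109 122 120 122 121 121 120 118 120 112  90  86  95 104 101  96
  85  82  76  79  80  93 110 119 122 123 119 121]
100 [122 120 124 123 124 124 121 121 122 117 101  74  59  43  39  36  39  47
  49  73 103 128 140 136 141 141 132 109  82  59  56  59  60]
320 [121 124 126 125 125 126 123 112 101  79  59  44  41  41  44  46  58  68
  73  72  68  68  72  72  77  80  86  87  90 103 116 128 139]
500 [117 118 119 121 123 120 117 104  82  64  46  41  41  38  45  48  60  84
 112 130 138 137 138 134 116  87  67  58  59  58  61  61  59]
```

Run:
```python
from h import *
np.set_printoptions(precision=4,suppress=True)
t=cap('top');s=cap('scene')
for n,c,b in(('t',t,(145,170,350,380)),('s',s,(155,190,275,300))):
    g=c['image'][b[0]:b[1],b[2]:b[3]].max(2)
    print(n); print(g)
```

```text
t
[[104 104 109 105 106 100 102 103 100 106 103 106 100 104 105 104 105 106
  103 104 102 101 101 102 105 101  93  85  87  81]
 [104 104 102 103 107 105 104 106 103 101 103 101 104 108 105 101 107 101
  104 104 100 102 105 104 101 102  96  84  83  85]
 [103 105 104 106 107 103 104  99  99  99 103 106 100 101 104 103 104 102
  101 100 103 103 103 101 106 100  96  87  82  83]
 [103 102 104 101 100 103 108 103 105 101 106 104 107 103 103 104 101 103
  101 103 105 105 105 102 102 103  97  93  84  83]
 [ 98 101 102 104 102 103 102 105 104 105 104 106 103 101 103 101 102 105
  107 104 100 103 102 107 102 106  99  96  88  81]
 [ 88  97  96 101 103 103 104 103 107 105 108 100 107 103 109 104 106 106
  111 105 108 106 101 103 105 101 103  98  88  81]
 [ 87  89  94  97 100 102 108 115 116 116 115 116 113 116 117 118 116 113
  115 116 118 116 115 114 114 114 112 110 100  94]
 [ 98  96 101 101 104 114 122 128 135 138 136 133 138 132 136 135 135 136
  134 139 136 135 134 134 134 131 137 128 123 121]
 [119 122 121 121 118 124 131 134 144 141 143 145 145 147 145 147 147 144
  150 149 145 147 147 14
[... 5005 characters left out ...]
92  93  94  94  95  93  85  68  58  57
   62  71  82  88  91  92  94]
 [144 146 145 140 125 105  92  90  89  90  90  94  99  97  84  69  62  58
   60  66  77  87  88  87  88]
 [144 147 144 138 118  95  88  87  87  90  89  93  98 100  83  66  59  56
   58  61  77  89  88  88  87]
 [146 150 147 139 110  88  80  80  84  86  87  92 103 102  83  63  59  57
   58  62  75  85  91  87  86]
 [148 153 154 142 108  83  73  74  79  78  83  94 107 109  85  65  58  57
   58  60  74  87  88  88  88]
 [154 157 157 142 108  77  74  72  72  74  79  92 110 116  91  67  58  58
   55  60  75  90  92  87  87]
 [157 159 157 142 108  79  72  71  70  72  79  94 116 118  95  70  58  59
   59  60  74  90  92  87  87]]
```

Call:
carry_out:
  steps:
    - [[0, -5, 6.5, 0, 0, 0], [3, -10, 7.3, 0, 0, 0.05], [7, -15, 7.3, 0, 0, 0.1], [11, -20, 7.3, 0, 0, 0.15], [15, -25, 7.3, 0, 0, 0.2], [19, -30, 7.3, 0, 0, 0.25], [23, -35, 7.3, 0, 0, 0.26], [27, -40, 7.3, 0, 0, 0.26], [31, -45, 7.3, 0, 0, 0.26], [35, -50, 7.3, 0, 0, 0.26], [39, -54.5, 7.3, 0, 0, 0.26], [43, -59, 7.3, 0, 0, 0.26], [46.5, -63.5, 7.3, 0, 0, 0.26], [49, -67, 7.3, 0, 0, 0.26], [50.4, -69, 7.3, 0, 0, 0.26], [50.4, -69, 7.3, 0, 0, 0.26], [50.4, -69, 7.3, 0, 0, 0.26], [50.4, -69, 7.3, 0, 0, 0.26]]

```text
time_s: 2.55
tcp_pos: [0.6514, -0.0817, 0.3101]
ee_rot: [[0.023, 0.001, 1.0], [-1.0, 0.0, 0.023], [-0.0, -1.0, 0.001]]
wrist_force: [0.6, 0.2, -0.1]
gripper_width: 1.002
```

Run:
```python
from h import *
np.set_printoptions(precision=4,suppress=True)
s=cap('scene');t=cap('top')
P=onz(s,[[281.3,178.6],[291.5,181.2]],.212);print(P)
P=onz(t,[[360,166.3],[367,167]],.212);print(P)
for yaw in(-.1,0,.1):
    y=np.array([-np.sin(yaw),np.cos(yaw),0])*.012
    x=np.array([np.cos(yaw),np.sin(yaw),0])*.0045
    L=np.array([.6515,-.083,.212]); print(yaw,proj(s,[L-y+x,L+y+x,L-y+x+[0,0,.038],L+y+x+[0,0,.038]]).round(1).tolist())
a=s['image'][60:210,220:360,::-1];cv2.imwrite('pics/a1.png',cv2.resize(a,None,fx=5,fy=5,interpolation=2))
```

```text
[[ 0.6534 -0.0954  0.212 ]
 [ 0.6506 -0.0734  0.212 ]]
[[ 0.6495 -0.0772  0.212 ]
 [ 0.6483 -0.0898  0.212 ]]
-0.1 [[280.8, 178.9], [290.1, 182.9], [279.8, 160.8], [289.3, 164.6]]
0 [[280.6, 179.2], [290.7, 182.8], [279.6, 161.1], [289.9, 164.5]]
0.1 [[280.4, 179.5], [291.3, 182.5], [279.4, 161.4], [290.5, 164.3]]
```

View pics/a1.png

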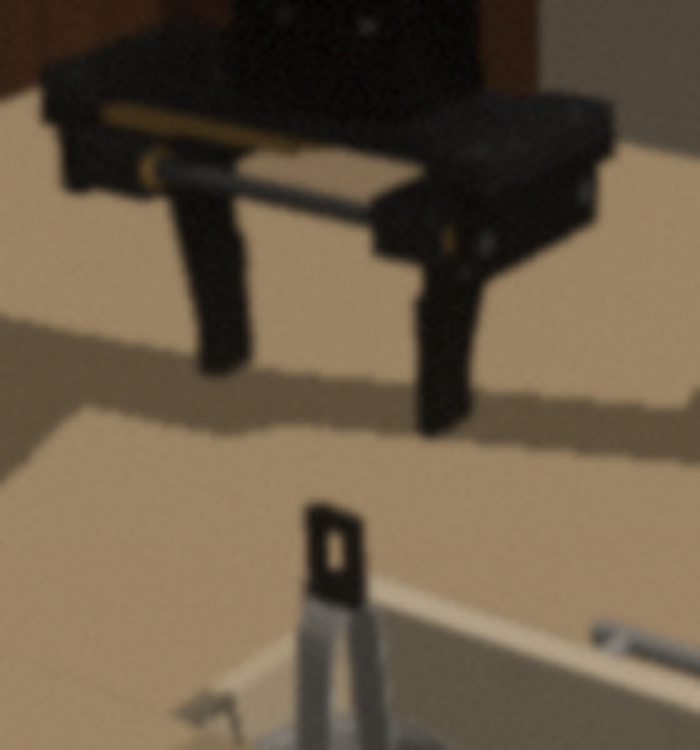

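Call:
carry_out:
  steps:
    - [[0, -0.1, -4, 0, 0, 0], [0, -0.1, -7, 0, 0, 0], [0, -0.1, -7.8, 0, 0, 0], [0, -0.1, -7.8, 0, 0, 0]]

```text
time_s: 3.15
tcp_pos: [0.652, -0.0835, 0.2321]
ee_rot: [[0.022, 0.001, 1.0], [-1.0, -0.0, 0.022], [0.0, -1.0, 0.001]]
wrist_force: [-0.5, -0.6, 0.2]
gripper_width: 1.003
```

Call:
carry_out:
  fingers: 255
  steps:
    - [[0, 0, 0, 0, 0, 0], [0, 0, 0, 0, 0, 0], [0, 0, 0, 0, 0, 0], [0, 0, 0, 0, 0, 0], [0, 0, 0, 0, 0, 0], [0, 0, 0, 0, 0, 0], [0, 0, 0, 0, 0, 0], [0, 0, 0, 0, 0, 0]]

```text
time_s: 4.15
tcp_pos: [0.6518, -0.0838, 0.2315]
ee_rot: [[0.021, -0.0, 1.0], [-1.0, -0.0, 0.021], [0.0, -1.0, -0.0]]
wrist_force: [-0.3, -0.3, -0.5]
gripper_width: 0.277
```

Call:
carry_out:
  steps:
    - [[0, 0, 1, 0, 0, 0], [0, 0, 3, 0, 0, 0], [0, 0, 5, 0, 0, 0], [0, 0, 7, 0, 0, 0], [0, 0, 9, 0, 0, 0], [0, 0, 10, 0, 0, 0], [0, 0, 10, 0, 0, 0], [0, 0, 10, 0, 0, 0]]

```text
time_s: 5.15
tcp_pos: [0.6514, -0.0836, 0.3305]
ee_rot: [[0.021, -0.002, 1.0], [-1.0, 0.0, 0.021], [-0.0, -1.0, -0.002]]
wrist_force: [-0.2, -0.6, -2.4]
gripper_width: 0.266
```

Run:
```python
from h import *
s=cap('scene');t=cap('top')
a=s['image'][40:240,200:460,::-1];cv2.imwrite('pics/b1.png',cv2.resize(a,None,fx=3,fy=3,interpolation=2))
a=t['image'][120:270,160:420,::-1];cv2.imwrite('pics/b2.png',cv2.resize(a,None,fx=3,fy=3,interpolation=2))
```

```text
(no output)
```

View pics/b1.png

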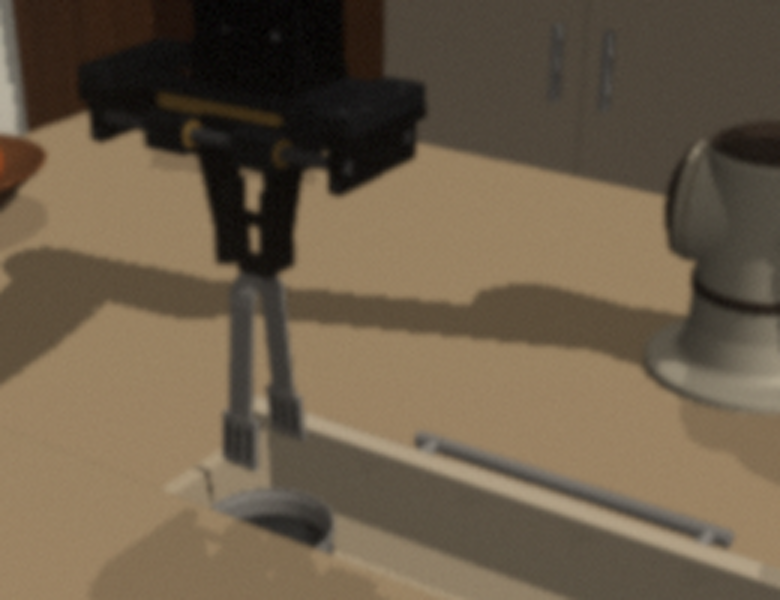

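View pics/b2.png

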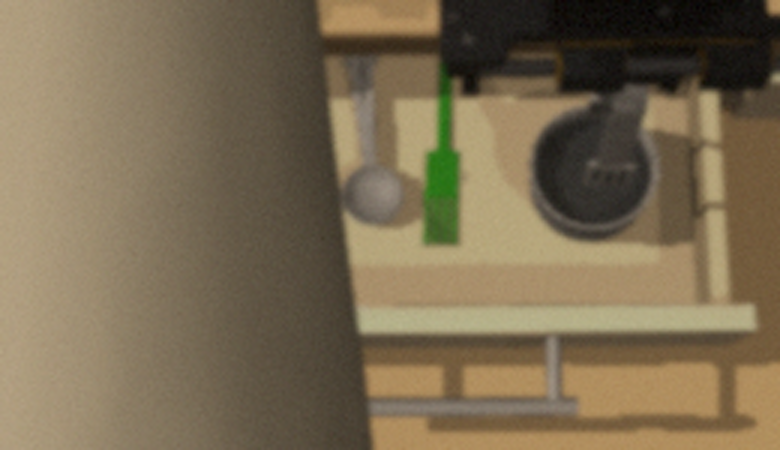

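Run:
```python
from h import *
np.set_printoptions(precision=4,suppress=True)
s=cap('scene');t=cap('top')
f=lambda x,y:[200+x/3,40+y/3]
print(onz(s,[f(240,464),f(288,434)],.190))
print(onz(t,[[160+605/3,120+182/3]],.190))
a=t['image'][130:210,340:400,::-1];cv2.imwrite('pics/b3.png',cv2.resize(cv2.convertScaleAbs(a,alpha=2),None,fx=7,fy=7,interpolation=2))
# bar, refine
for n,c,pts in(('s',s,[f(425,440),f(728,538)]),('t',t,[[160+577/3,120+407/3]])):
    print(n,onz(c,pts,.132))
```

```text
[[ 0.6726 -0.0845  0.19  ]
 [ 0.626  -0.0826  0.19  ]]
[[ 0.6287 -0.0822  0.19  ]]
s [[ 0.4981 -0.059   0.132 ]
 [ 0.4944  0.1707  0.132 ]]
t [[ 0.4946 -0.0681  0.132 ]]
```

View pics/b3.png

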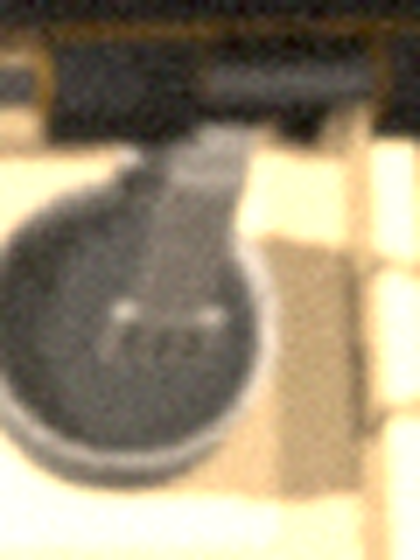

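Call:
carry_out:
  steps:
    - [[-1, 0.4, 0, 0, 0, 0], [-3, 1.2, 0, 0, 0, 0], [-5.5, 2.2, 0, 0, 0, 0], [-8, 3.3, 0, 0, 0, 0.01], [-10.5, 4.4, 0, 0, 0, 0.02], [-13, 5.5, 0, 0, 0, 0.03], [-14.7, 6.2, 0, 0, 0, 0.03], [-15.4, 6.4, 0, 0, 0, 0.03], [-15.4, 6.4, 0, 0, 0, 0.03], [-15.4, 6.4, 0, 0, 0, 0.03]]

```text
time_s: 6.6
tcp_pos: [0.4982, -0.0199, 0.3314]
ee_rot: [[0.051, 0.0, 0.999], [-0.999, -0.0, 0.051], [0.0, -1.0, 0.0]]
wrist_force: [0.4, -0.3, -0.7]
gripper_width: 0.27
```

Run:
```python
from h import *
s=cap('scene','s3.png');t=cap('top','t3.png')
a=s['image'][40:240,240:500,::-1];cv2.imwrite('pics/c1.png',cv2.resize(a,None,fx=3,fy=3,interpolation=2))
a=t['image'][150:300,220:480,::-1];cv2.imwrite('pics/c2.png',cv2.resize(a,None,fx=3,fy=3,interpolation=2))
```

```text
(no output)
```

View pics/c1.png

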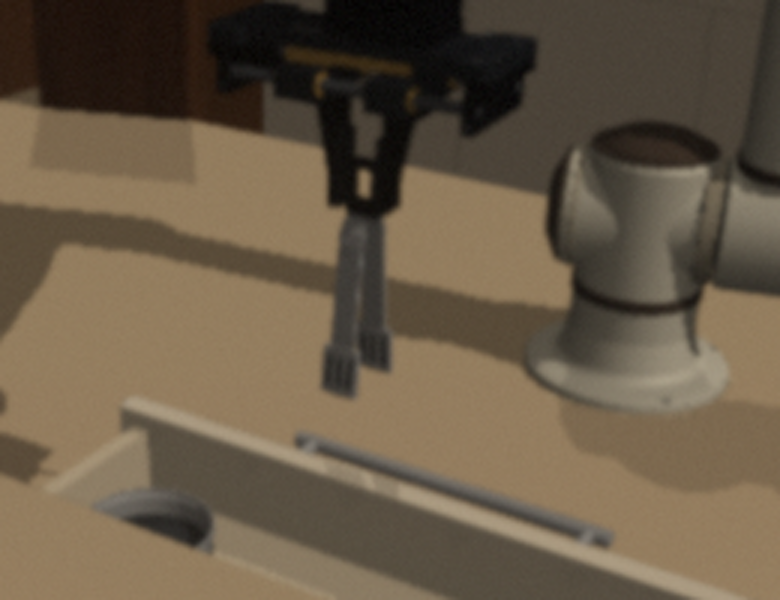

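View pics/c2.png

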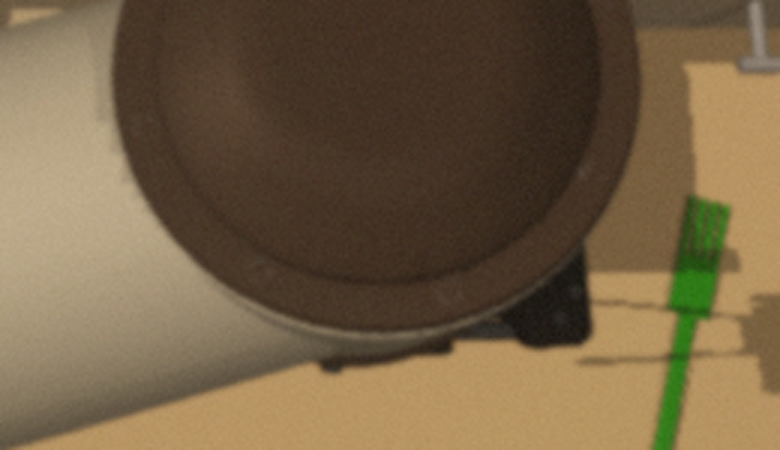

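Run:
```python
from h import *
np.set_printoptions(precision=4,suppress=True)
s=cap('scene')
f=lambda x,y:[240+x/3,40+y/3]
print(onz(s,[f(339,394),f(376,368)],.191))
g=s['image'].max(2)
for x in(350,370,400,430): print(x,180+0,g[180:230,x])
```

```text
[[ 0.5197 -0.0191  0.191 ]
 [ 0.4726 -0.0179  0.191 ]]
350 180 [146 149 148 146 146 144 132 118 107  88  77  82 107 135 143 145 145 143
 130 114  91  89  88  88  87  89  89  88  89  85  87  88  87  88  88  88
  84  89  87  88  87  89  89  90  98 112 128 135 138 137]
370 180 [148 147 148 148 148 148 149 147 146 147 147 146 139 128 114 101  85  74
  88 117 136 143 143 142 139 126 106  94  89  87  90  89  88  89  90  88
  89  87  88  88  87  88  87  88  86  87  88  87  86  86]
400 180 [147 147 148 150 147 147 147 148 148 148 149 149 148 148 148 147 148 149
 149 149 147 142 131 118 109  95  82  76  90 124 153 166 169 168 163 142
 116  95  87  87  87  86  88  86  86  86  86  89  87  88]
430 180 [127 126 124 125 126 127 132 137 141 145 146 148 148 147 149 147 148 148
 147 148 147 146 148 147 148 147 149 148 149 147 147 141 130 116 108  95
  81  74  89 119 146 161 168 170 164 146 116  92  87  84]
```

Run:
```python
from h import *
np.set_printoptions(precision=4,suppress=True)
s=cap('scene')
print(onz(s,[[350,187.5],[370,194.4],[400,203.9],[430,214.3]],.1351)+[.0027,.0015,0])
```

```text
[[ 0.4983 -0.038   0.1351]
 [ 0.4993  0.0115  0.1351]
 [ 0.4976  0.0802  0.1351]
 [ 0.499   0.1462  0.1351]]
```

Call:
carry_out:
  steps:
    - [[0, 0, -1, 0, 0, 0], [0, 0, -3, 0, 0, 0], [0, 0, -5, 0, 0, 0], [0, 0, -7, 0, 0, 0], [0, 0, -9, 0, 0, 0], [0, 0, -11, 0, 0, 0], [0, 0, -13, 0, 0, 0], [0, 0, -14, 0, 0, 0], [0, 0, -14, 0, 0, 0], [0, 0, -14, 0, 0, 0]]

```text
time_s: 8.05
tcp_pos: [0.4984, -0.0197, 0.1922]
ee_rot: [[0.051, 0.002, 0.999], [-0.999, 0.0, 0.051], [-0.0, -1.0, 0.002]]
wrist_force: [-0.4, 0.4, -1.3]
gripper_width: 0.273
```

Run:
```python
from h import *
s=cap('scene')
a=s['image'][100:240,280:460,::-1];cv2.imwrite('pics/d1.png',cv2.resize(cv2.convertScaleAbs(a,alpha=1.5),None,fx=4,fy=4,interpolation=2))
```

```text
(no output)
```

View pics/d1.png

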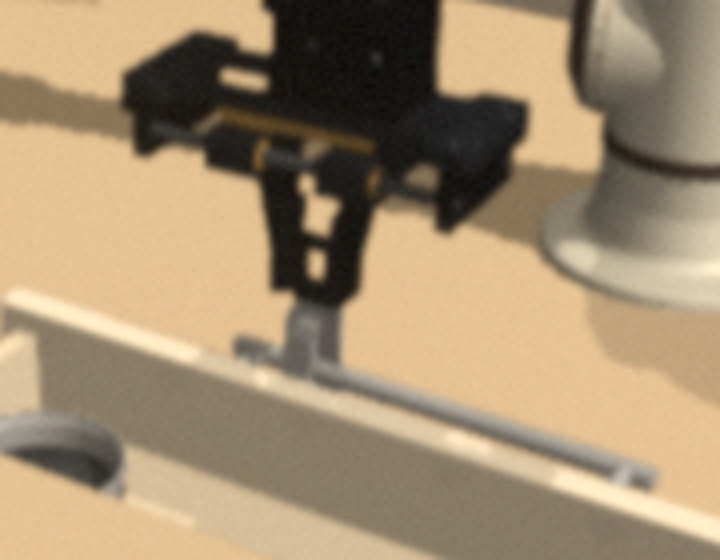

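The near leg hides the bar at (300,360) and the far leg is behind it, so the tongs straddle the bar. I'll lower them onto it slowly.

Call:
carry_out:
  steps:
    - [[0, 0, -1, 0, 0, 0], [0, 0, -2, 0, 0, 0], [0, 0, -2.6, 0, 0, 0], [0, 0, -3, 0, 0, 0], [0, 0, -3.2, 0, 0, 0], [0, 0, -3.2, 0, 0, 0], [0, 0, -3.2, 0, 0, 0]]

```text
time_s: 8.98
tcp_pos: [0.498, -0.0197, 0.1598]
ee_rot: [[0.051, 0.001, 0.999], [-0.999, 0.0, 0.051], [-0.0, -1.0, 0.001]]
wrist_force: [-0.7, 0.0, -0.3]
gripper_width: 0.269
```

Call:
carry_out:
  steps:
    - [[0, 0, -0.1, 0, 0, 0], [0, 0, -0.2, 0, 0, 0], [0, 0, -0.2, 0, 0, 0], [0, 0, -0.2, 0, 0, 0]]

```text
time_s: 9.48
tcp_pos: [0.4982, -0.0197, 0.1589]
ee_rot: [[0.052, 0.002, 0.999], [-0.999, -0.0, 0.052], [0.0, -1.0, 0.002]]
wrist_force: [-1.7, 1.0, 6.4]
gripper_width: 0.269
```

Run:
```python
from h import *
s=cap('scene')
a=s['image'][100:240,280:460,::-1];cv2.imwrite('pics/e1.png',cv2.resize(cv2.convertScaleAbs(a,alpha=1.5),None,fx=4,fy=4,interpolation=2))
```

```text
(no output)
```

View pics/e1.png

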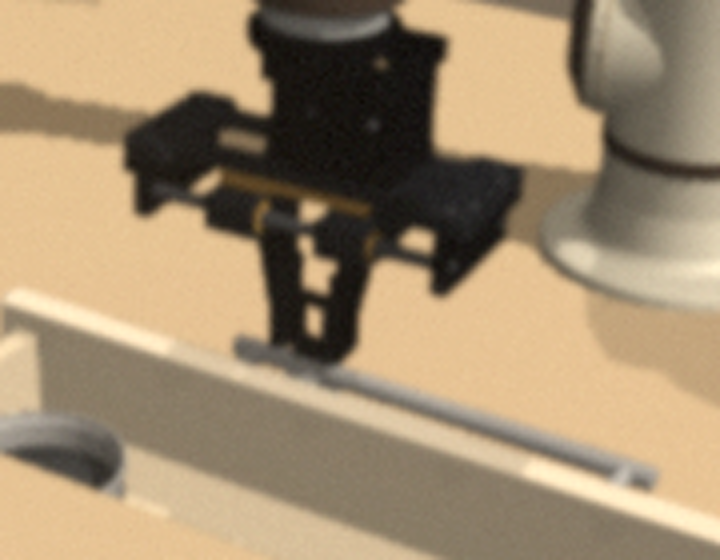

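Call:
carry_out:
  fingers: 110
  steps:
    - [[0, 0, 0.1, 0, 0, 0], [0, 0, 0.1, 0, 0, 0], [0, 0, 0.1, 0, 0, 0], [0, 0, 0.1, 0, 0, 0], [0, 0, 0.1, 0, 0, 0], [0, 0, 0.1, 0, 0, 0]]

```text
time_s: 10.28
tcp_pos: [0.4978, -0.0197, 0.1585]
ee_rot: [[0.051, -0.0, 0.999], [-0.999, -0.0, 0.051], [0.0, -1.0, -0.0]]
wrist_force: [0.9, -0.3, 0.1]
gripper_width: 0.566
```

Call:
carry_out:
  steps:
    - [[0, 0, 1, 0, 0, 0], [0, 0, 2.5, 0, 0, 0], [0, 0, 5, 0, 0, 0], [0, 0, 9, 0, 0, 0], [0, 0, 12, 0, 0, 0], [0, 0, 12, 0, 0, 0], [0, 0, 12, 0, 0, 0]]

```text
time_s: 11.15
tcp_pos: [0.4974, -0.0197, 0.2787]
ee_rot: [[0.051, -0.0, 0.999], [-0.999, 0.0, 0.051], [-0.0, -1.0, -0.0]]
wrist_force: [-0.6, 0.2, 0.9]
gripper_width: 0.568
```

Run:
```python
from h import *
s=cap('scene')
a=s['image'][100:240,280:460,::-1];cv2.imwrite('pics/f1.png',cv2.resize(cv2.convertScaleAbs(a,alpha=1.5),None,fx=4,fy=4,interpolation=2))
```

```text
(no output)
```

View pics/f1.png

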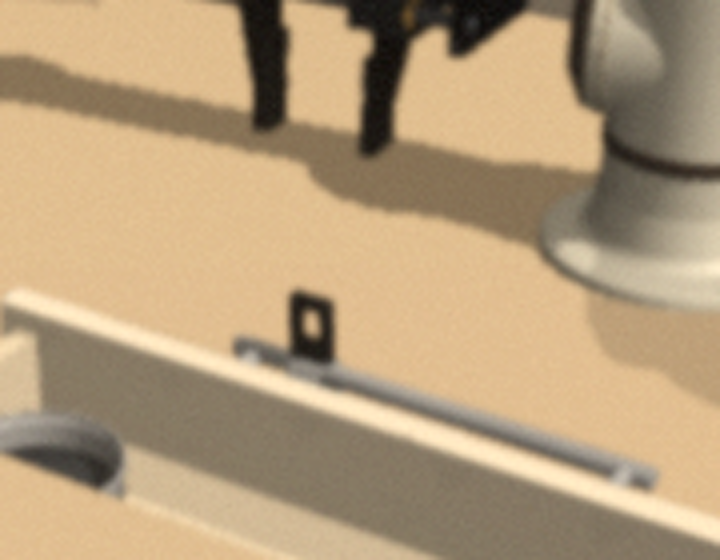

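Call:
carry_out:
  fingers: 255
  steps:
    - [[-2, 4, 0, 0, 0, 0], [-4, 8, 0, 0, 0, 0], [-4.8, 11, 0, 0, 0, 0], [-4.8, 12, 0, 0, 0, 0], [-4.8, 12, -4, 0, 0, -0.04], [-4.8, 12, -8, 0, 0, -0.04], [-4.8, 12, -12, 0, 0, -0.04], [-4.8, 12, -14.5, 0, 0, -0.04], [-4.8, 12, -14.5, 0, 0, -0.04], [-4.8, 12, -14.5, 0, 0, -0.04]]

```text
time_s: 12.45
tcp_pos: [0.4507, 0.1003, 0.1343]
ee_rot: [[0.011, 0.001, 1.0], [-1.0, 0.0, 0.011], [-0.0, -1.0, 0.001]]
wrist_force: [1.0, -0.6, 0.4]
gripper_width: 0.007
```

Run:
```python
from h import *
s=cap('scene','g1.png')
a=s['image'][100:240,280:480,::-1];cv2.imwrite('pics/g2.png',cv2.resize(cv2.convertScaleAbs(a,alpha=1.5),None,fx=4,fy=4,interpolation=2))
```

```text
(no output)
```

View pics/g2.png

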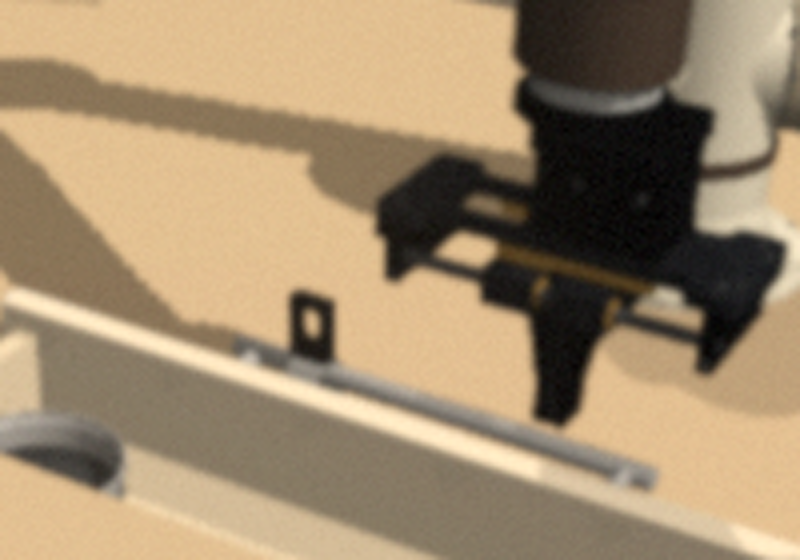

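Call:
carry_out:
  steps:
    - [[1, 0, 0, 0, 0, 0], [1.7, 0, 0, 0, 0, 0], [2.2, 0, 0, 0, 0, 0], [2.6, 0, 0, 0, 0, 0], [3, 0, 0, 0, 0, 0], [3.5, 0, 0, 0, 0, 0], [4, 0, 0, 0, 0, 0], [4.6, 0, 0, 0, 0, 0], [5.2, 0, 0, 0, 0, 0], [5.8, 0, 0, 0, 0, 0], [6.5, 0, 0, 0, 0, 0], [7.2, 0, 0, 0, 0, 0], [7.9, 0, 0, 0, 0, 0], [8.6, 0, 0, 0, 0, 0], [9.2, 0, 0, 0, 0, 0], [9.6, 0, 0, 0, 0, 0], [9.8, 0, 0, 0, 0, 0], [10, 0, 0, 0, 0, 0], [10, 0, 0, 0, 0, 0]]

```text
time_s: 14.88
tcp_pos: [0.55, 0.1001, 0.1336]
ee_rot: [[0.011, 0.0, 1.0], [-1.0, -0.0, 0.011], [0.0, -1.0, 0.0]]
wrist_force: [-1.8, 1.1, -0.6]
gripper_width: 0.005
```

Run:
```python
from h import *
s=cap('scene','h1.png')
```

```text
(no output)
```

View pics/h1.png

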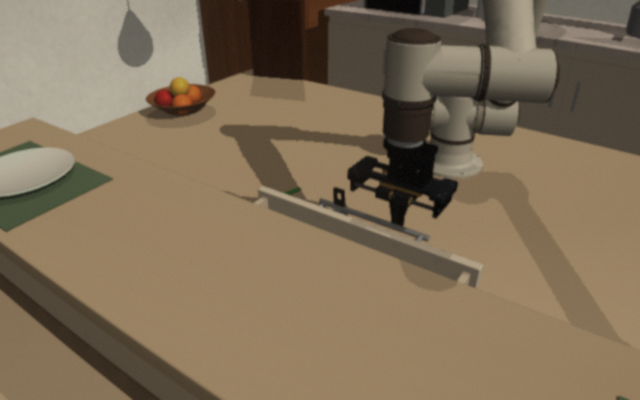

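Call:
carry_out:
  steps:
    - [[0.4, 0, 0, 0, 0, 0], [1, 0, 0, 0, 0, 0], [1.7, 0, 0, 0, 0, 0], [2.4, 0, 0, 0, 0, 0], [3.1, 0, 0, 0, 0, 0], [3.8, 0, 0, 0, 0, 0], [4.5, 0, 0, 0, 0, 0], [5.2, 0, 0, 0, 0, 0], [5.8, 0, 0, 0, 0, 0], [6.3, 0, 0, 0, 0, 0], [6.7, 0, 0, 0, 0, 0], [7.1, 0, 0, 0, 0, 0], [7.4, 0, 0, 0, 0, 0], [7.7, 0, 0, 0, 0, 0], [7.9, 0, 0, 0, 0, 0]]

```text
time_s: 16.8
tcp_pos: [0.629, 0.1002, 0.1335]
ee_rot: [[0.011, -0.0, 1.0], [-1.0, -0.0, 0.011], [0.0, -1.0, -0.0]]
wrist_force: [-3.5, 2.8, 0.4]
gripper_width: 0.011
```

Call:
carry_out:
  steps:
    - [[0.2, 0, 0, 0, 0, 0], [0.4, 0, 0, 0, 0, 0], [0.6, 0, 0, 0, 0, 0], [0.7, 0, 0, 0, 0, 0]]

```text
time_s: 17.3
tcp_pos: [0.636, 0.1002, 0.1335]
ee_rot: [[0.011, 0.0, 1.0], [-1.0, -0.0, 0.011], [0.0, -1.0, 0.0]]
wrist_force: [-2.7, 1.9, 0.8]
gripper_width: 0.006
```

Run:
```python
from h import *
s=cap('scene','i1.png')
a=s['image'][140:290,220:500,::-1];cv2.imwrite('pics/i2.png',cv2.resize(cv2.convertScaleAbs(a,alpha=1.5),None,fx=2.8,fy=2.8,interpolation=2))
```

```text
(no output)
```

View pics/i2.png

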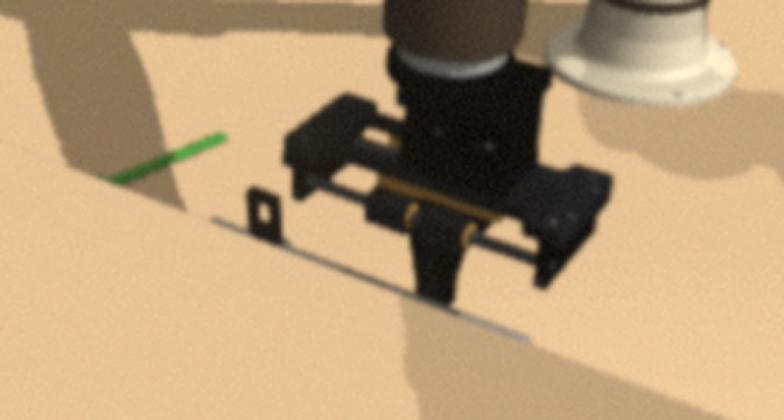

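Call:
carry_out:
  steps:
    - [[0.15, 0, 0, 0, 0, 0], [0.3, 0, 0, 0, 0, 0], [0.4, 0, 0, 0, 0, 0], [0.4, 0, 0, 0, 0, 0]]

```text
time_s: 17.85
tcp_pos: [0.6401, 0.1002, 0.1336]
ee_rot: [[0.011, 0.0, 1.0], [-1.0, -0.0, 0.011], [0.0, -1.0, 0.0]]
wrist_force: [-2.2, 2.1, 0.9]
gripper_width: 0.008
```

Call:
carry_out:
  steps:
    - [[0.1, 0, 0, 0, 0, 0], [0.2, 0, 0, 0, 0, 0], [0.3, 0, 0, 0, 0, 0], [0.3, 0, 0, 0, 0, 0]]

```text
time_s: 18.35
tcp_pos: [0.643, 0.1002, 0.1336]
ee_rot: [[0.011, 0.0, 1.0], [-1.0, 0.0, 0.011], [-0.0, -1.0, 0.0]]
wrist_force: [-2.2, 1.6, 0.2]
gripper_width: 0.006
```

Call:
carry_out:
  steps:
    - [[0.1, 0, 0, 0, 0, 0], [0.2, 0, 0, 0, 0, 0], [0.3, 0, 0, 0, 0, 0], [0.3, 0, 0, 0, 0, 0]]

```text
time_s: 18.85
tcp_pos: [0.645, 0.1002, 0.1335]
ee_rot: [[0.011, -0.002, 1.0], [-1.0, -0.0, 0.011], [0.0, -1.0, -0.002]]
wrist_force: [-5.2, 2.8, 1.6]
gripper_width: 0.005
```

Call:
carry_out:
  steps:
    - [[0.1, 0, 0, 0, 0, 0], [0.2, 0, 0, 0, 0, 0], [0.2, 0, 0, 0, 0, 0]]

```text
time_s: 19.23
tcp_pos: [0.6451, 0.1002, 0.1334]
ee_rot: [[0.011, -0.006, 1.0], [-1.0, -0.001, 0.011], [0.001, -1.0, -0.006]]
wrist_force: [-9.6, 4.4, 3.4]
gripper_width: 0.004
```

Call:
carry_out:
  steps:
    - [[0.1, 0, 0, 0, 0, 0], [0.2, 0, 0, 0, 0, 0], [0.2, 0, 0, 0, 0, 0]]

```text
time_s: 19.6
tcp_pos: [0.6453, 0.1002, 0.1335]
ee_rot: [[0.011, -0.01, 1.0], [-1.0, -0.001, 0.011], [0.001, -1.0, -0.01]]
wrist_force: [-14.9, 4.3, 7.5]
gripper_width: 0.005
```

Call:
carry_out:
  steps:
    - [[-0.5, 0, 0, 0, 0, 0], [-2, 0, 0, 0, 0, 0], [-5, 0, 0, 0, 0, 0], [-8, 0, 0, 0, 0, 0], [-9, 0, 4, 0, 0, 0], [-9, 3, 9, 0, 0, 0], [-9, 8, 13, 0, 0, 0], [-10, 13, 15, 0, 0, 0], [-13, 18, 15, 0, 0, 0], [-16, 23, 15, 0, 0, 0], [-20, 28, 15, 0, 0, 0], [-24, 32, 15, 0, 0, 0], [-24, 32, 15, 0, 0, 0], [-24, 32, 15, 0, 0, 0]]

```text
time_s: 21.35
tcp_pos: [0.4106, 0.4205, 0.2841]
ee_rot: [[0.011, 0.002, 1.0], [-1.0, 0.001, 0.011], [-0.001, -1.0, 0.002]]
wrist_force: [0.3, 0.6, 0.0]
gripper_width: 0.007
```

Run:
```python
from h import *
np.set_printoptions(precision=4,suppress=True)
s=cap('scene','j1.png');t=cap('top','j2.png')
a=t['image'][100:250,150:430,::-1];cv2.imwrite('pics/j3.png',cv2.resize(cv2.convertScaleAbs(a,alpha=1.5),None,fx=2.8,fy=2.8,interpolation=2))
```

```text
(no output)
```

View pics/j1.png

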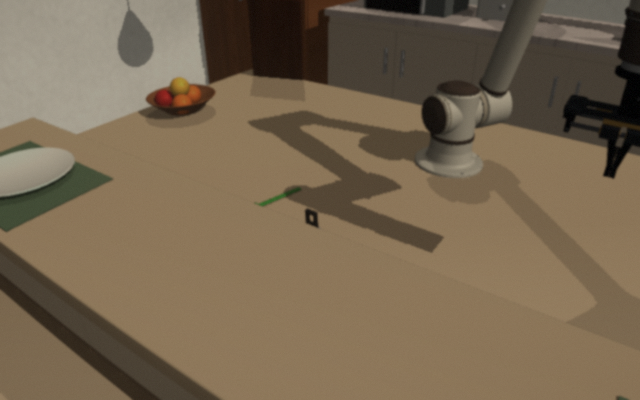

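View pics/j2.png

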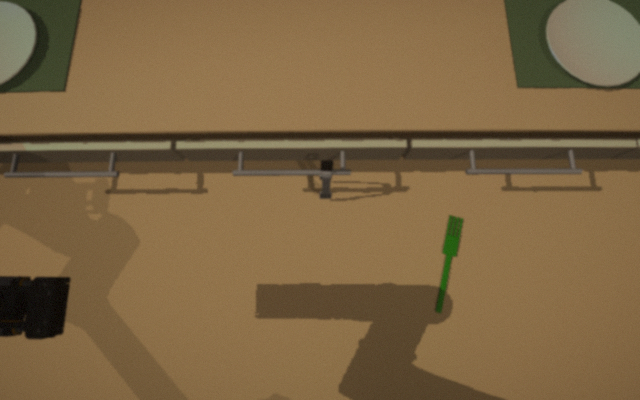

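View pics/j3.png

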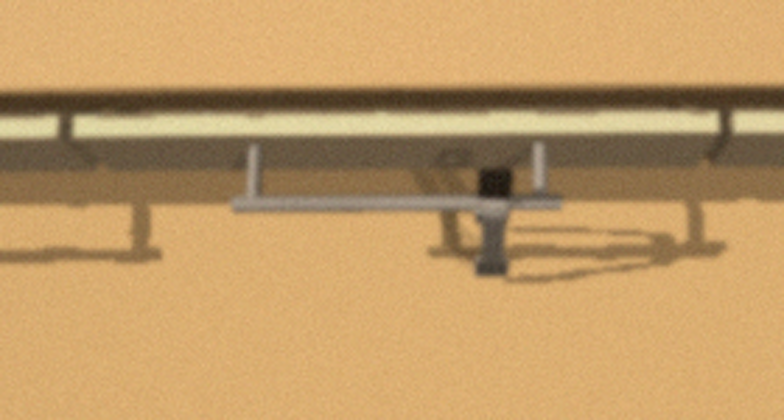

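The drawer front and bar (row 173) line up with the neighbouring handles (rows 175 and 171). The tongs hang on the bar at (326,175), with one leg visible in front.

```bash
python3 -c "
from station import ticket
print(ticket.finish_job())"
```

```text
the job is handed in; nothing more can be done
None
```

The tongs are out of the dabba and hanging over the drawer's bar handle, one leg on each side, and the drawer is shut. I handed the job in at about 21.5 s of the 58 s allowed. `finish_job` gave no verdict.

- **Tongs:** I gripped them by the loop. The fingers measured a 24 mm grip, which matches the loop's width. The bend met the bar at the expected height, and the tongs hung upright once released. They were still hanging in the last picture, with one leg in front of the bar and the loop above it.
- **Drawer:** I pushed the bar shut with closed fingers. It stopped dead with the tool at x = 0.645 m, and the push force then rose to about 15 N. In the last top view its handle (row 173) lines up with the shut neighbours on each side (rows 175 and 171).
- **Dabba and other things:** The dabba was still upright after I took the tongs out. The arm is clear of everything. I could not see inside the drawer once it was shut, so the dabba and the other contents are unchecked since then.
- **Disagreement:** The two cameras differed by about 4–5 mm on the bar's x position. I placed the tongs between the two readings, which was within the room the bend leaves around the bar.

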